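# Load the rooftop grill with skewers from the right tin

### The arm

A 7-joint arm with a two-finger parallel gripper is mounted at the origin on the work surface. World frame = base frame: x ahead of the robot, y to its left, z up, the work surface at z = 0. Lengths are in m, angles in rad, forces in N, time in s.
With the tool pointing down it reaches from about 0.4 to 0.875 m from the base axis. Payload 19.3 kg.
Tool frame: the origin (TCP) lies midway between the tips of the shut fingers; the grasp point (between the pads) lies 19 mm behind it (tcp_to_grasp is the z of the grasp point in the tool frame, in m); z points along the fingers, y is the line along which they close (so a half turn about z gives the same grasp; the last joint's range is limited). The gripper opens to 85 mm and grips with 20 to 120 N. Pads are 22 mm wide; open, the fingers measure 114 mm over their backs; the gripper's body (76 mm by 85 mm) begins 54 mm behind the grasp point. The pads swing forward as they close: fully open they stand 13 mm farther back than shut.
Start: joints at [-1.373, 0.521, -0.036, 1.599, 0.021, 1.021, -0.113], TCP at [0.165, 0.603, 0.231] pointing down, gripper open.
Joint ranges: [-2.91, 2.91], [-0.3, 2.13], [-1.5, 1.42], [0.17, 2.43], [-1.26, 4.41], [0.16, 1.93], [-2.52, 2.52]. Speed limits (rad/s): [1.89, 1.89, 2.39, 2.39, 3.01, 3.01, 3.01].

### API

Orientations are given as [roll, pitch, yaw] about the fixed x, y, z axes, in that order (R = Rz(yaw) Ry(pitch) Rx(roll)).
In Python, from workcell import * gives the robot as it stands.
- The arm moves only by the tool send_rows, never from a script. Its argument "increments" is a list of rows, each a list of 3 entries, a list of its own where there are three numbers: the shift along the tool's x, y, z in mm, then the turn, a rotation vector about the tool's x, y, z in degrees, then the gripper's target within -1 to 1 (fully open at 1, half-way at 0, shut at -1). In form: [[[x, y, z], [wx, wy, wz], grip], ...]. A call has 1 to 10 rows; each row is the pose to reach, as a shift and turn from the pose commanded when the call began, along the tool's axes at that moment; what a row does not reach only later rows make up. A row lasts 1/10 s, in which the tool goes at most 50 mm and 8.59 degrees, less where a joint would pass 70% of its speed; a pose out of reach is approached as far as the arm can. A call with a gripper value outside its range is refused whole. The fingers move at their own pace and stop on an object; "newtons" is the grip in N (left out, the last holds). Time passes only in rows, so rows that repeat a pose let the fingers close. It gives the time, the measured TCP pose, the force, the opening and the grip force at its end, in the units of the state.
- observe(): the state, without advancing time (a new reading comes with each control period).
- grab_frame(name): name is "scene" or "top"; returns the picture (400x640x3 uint8, blue, green, red); there is no depth.
- camera_params(name): a dict with "fovy" (degrees; the focal length in pixels is half the picture's height over the tangent of half this angle, whatever the lens; pixels are square), "cx", "cy" (the principal point, pixels), "distortion" ([k1, k2, p1, p2, k3] as OpenCV has them; the pictures are not rectified), "extrinsics" (4x4, takes a point from world to camera coordinates). Camera axes: x right, y down, z forward; pixel columns grow to the right and rows downward; lengths in m; the calibration is good to about 2 mm. A picture is of the moment at which its call begins. camera_params takes no time and is no camera call.
- job_done(): hands the job in; it is judged then, once.
The state is a dict: "clock": time; "qpos": joint angles; "qd": joint speeds; "joint_efforts": joint torques, N m; "position": TCP position; "tool_rot": TCP orientation; "force": force on the tool from outside, world axes, zero at the start; "moment": the same for the moment, N m; "grip_width": finger opening in m; "finger_force": force on a finger pad.
Only numpy, scipy, OpenCV 4.12 (cv2) and the standard library are available. Lean on these libraries where they do the work, as an engineer would, in place of code of your own. Each camera call takes 0.05 s, during which the arm holds its last target. There are 200 camera calls.

### The job

One of the two aluminium tins holds the steel skewers: open the tins one at a time to find it (shut one before opening the other), and lay every skewer level in its own facing pair of notches on the grill's two rails, parallel to one another, with the wooden handles out past the front rail on the knob side. When all the skewers are in place and both tins are shut, turn the red knob clockwise a quarter turn from its off position, so that its bar lies across the skewers. Leave the blue brush and the white cup where they are.

Things in the scene. Friction and masses are not known exactly. Their poses are not given: they have to be found in the camera images.
- grill: Dark steel tabletop grill, fixed to the counter, body 170 (x) x 240 (y) x 40 high, origin at the centre of its underside. Front is -x, towards the robot, with a control pod 30 high reaching to x = -188. On its top stand two steel notched rails along y.
- grill_bed (a point): Midway between the grill's rails, 54 above the counter, axes as the grill's. The rails, 8 thick, stand at x = -35 and +35 from here; each has four V-notches at y = -75, -25, +25, +75 (flanks 30 degrees, valleys 6 below this point, peaks 8 above). A skewer seated in a facing pair lies level along x with its axis at this height.
- burner (a joint): The grill's red burner knob on the pod, rad: turns about the vertical, grows clockwise seen from above, stops at 0 and 3.0, stays where it is left (light friction). At 0 its grip bar lies along grill x, white mark towards the robot (-x); at 1.57 the bar lies across, along grill y, white mark to +y.
- burner_grip (a point): Point on the knob's vertical axis, 67 above the counter, at the height to grip the bar. The bar is 14 thick, 42 long and 32 high (from 44 to 74 above the counter) on a disc of radius 22.
- tin_a: Aluminium tin fixed to the counter, one of two that look alike; one holds the skewers, the other a wooden honey dipper. 190 long (x) x 166 wide (y) x 45 high, walls 3, origin at the centre of its underside; near end -x. Its lid, 6 thick, is hinged along the far (+x) short edge, at x = 95, 45 above the counter.
- tin_a_bed (a point): Inside the tin, 10 to the far side of its centre and 26 above the counter, axes as the tin's. Two wooden cross rails (8 thick) at x = -35 and +35 from here have three facing V-notches at y = -44, 0, +44 (flanks 30 degrees, peaks 33 above the counter). A skewer lies along x with its axis at this height and origin near x = 0, handle to -x; grip it between the rails.
- tin_a_lid (a joint): Lid hinge, rad: 0 shut, grows as the near edge rises, stop at 1.7. The hinge is stiff: the lid stays at whatever angle it is left (about 0.35 N m of friction). Above about 1.4 it is out of the way.
- tin_a_handle (a point): Centre of the lid's handle: a wooden bar 18 thick, 30 long along tin y, 38 above the lid's underside, 165 from the hinge, 25 in from the lid's near edge. Pinch its flat ends from above, fingers closing along tin y; it swivels between the fingers as the lid swings, so the gripper can stay pointing down. z axis: the lid's outward normal.
- tin_b: Aluminium tin fixed to the counter, one of two that look alike; one holds the skewers, the other a wooden honey dipper. 190 long (x) x 166 wide (y) x 45 high, walls 3, origin at the centre of its underside; near end -x. Its lid, 6 thick, is hinged along the far (+x) short edge, at x = 95, 45 above the counter.
- tin_b_bed (a point): Inside the tin, 10 to the far side of its centre and 26 above the counter, axes as the tin's. Two wooden cross rails (8 thick) at x = -35 and +35 from here have three facing V-notches at y = -44, 0, +44 (flanks 30 degrees, peaks 33 above the counter). A skewer lies along x with its axis at this height and origin near x = 0, handle to -x; grip it between the rails.
- tin_b_lid (a joint): Lid hinge of the other tin, rad: 0 shut, grows as the near edge rises, stop at 1.7. The hinge is stiff: the lid stays at whatever angle it is left (about 0.35 N m of friction). Above about 1.4 it is out of the way.
- tin_b_handle (a point): Centre of the lid's handle: a wooden bar 18 thick, 30 long along tin y, 38 above the lid's underside, 165 from the hinge, 25 in from the lid's near edge. Pinch its flat ends from above, fingers closing along tin y; it swivels between the fingers as the lid swings, so the gripper can stay pointing down. z axis: the lid's outward normal.
- skewer1: Steel skewer, 170 long, 85 g; two or three are present, all in one tin at the start. Round rod 10 in diameter, origin on its axis; +x points to the tip (75 from the origin), -x to the wooden handle, 14 in diameter, from 53 to 95 behind the origin. Best gripped at its origin, close to its centre of mass.
- skewer1_handle (a point): Middle of that skewer's wooden handle, 74 behind its origin.
- skewer2: Steel skewer, 170 long, 85 g; two or three are present, all in one tin at the start. Round rod 10 in diameter, origin on its axis; +x points to the tip (75 from the origin), -x to the wooden handle, 14 in diameter, from 53 to 95 behind the origin. Best gripped at its origin, close to its centre of mass.
- skewer2_handle (a point): Middle of that skewer's wooden handle, 74 behind its origin.
- skewer3: Steel skewer, 170 long, 85 g; two or three are present, all in one tin at the start. Round rod 10 in diameter, origin on its axis; +x points to the tip (75 from the origin), -x to the wooden handle, 14 in diameter, from 53 to 95 behind the origin. Best gripped at its origin, close to its centre of mass.
- skewer3_handle (a point): Middle of that skewer's wooden handle, 74 behind its origin.
- brush: Blue silicone brush, 170 long, lying on the counter. Leave it alone.
- cup: White cup, 80 high, 72 across, near the robot. Leave it alone.

How it is judged:
On the way, in this order (a step that is already met when the one before it is completed fails the run):
1. every skewer lies level in its own pair of notches and both tins are shut (z of skewer1 in the frame of grill between 0.0495 and 0.0585 m and x of skewer1 in the frame of grill between -0.032 and 0.025 m and y of skewer1 in the frame of grill between -0.09 and 0.09 m and angle between the x axis of each of skewer1, skewer2, skewer3 and the x axis of grill, either way round below 0.1 rad and angle between skewer1's own x axis and vertical between 1.5 and 1.64 rad and x of each of skewer1_handle, skewer2_handle, skewer3_handle in the frame of grill below -0.03 m and z of skewer2 in the frame of grill between 0.0495 and 0.0585 m and x of skewer2 in the frame of grill between -0.032 and 0.025 m and y of skewer2 in the frame of grill between -0.09 and 0.09 m and angle between skewer2's own x axis and vertical between 1.5 and 1.64 rad and z of skewer3 in the frame of grill between 0.0495 and 0.0585 m and x of skewer3 in the frame of grill between -0.032 and 0.025 m and y of skewer3 in the frame of grill between -0.09 and 0.09 m and angle between skewer3's own x axis and vertical between 1.5 and 1.64 rad and linear speed of each of skewer1, skewer2, skewer3 below 0.03 m/s and value of joint each of tin_a_lid, tin_b_lid below 0.08 rad), for 0.2 s.
2. then the burner knob is turned a quarter turn clockwise from off (value of joint burner between 1.32 and 1.82 rad), for 0.2 s.
At the end, for the whole second after the job is handed in: Each skewer present rests in a facing pair of grill notches: axis 49.5 to 58.5 mm up, level within 4 deg, within 0.1 rad of grill x, origin 32 mm before to 25 past mid-rails, handle on the knob side, still; lids below 0.08 rad; knob 1.32 to 1.82 rad (all of step 1 and all of step 2); the robot touches nothing.
It fails at once if both tins are open at once (value of joint each of tin_a_lid, tin_b_lid above 0.35 rad).
It fails at once if the brush or the cup is moved more than 4 cm (distance of any of brush, cup from where it was at the start of the episode above 0.04 m).
Of skewer1, skewer2, skewer3 only 2 to 3 are there at a start; the rules pass over those that are not, and their reading is None.
At some moment in a run one of skewer1, skewer2, skewer3 may be knocked a few centimetres aside while the robot is not near it.
Once in a run the grip may slacken for a moment while it holds something.
It also fails if it takes over 210 s, if anything falls off the work surface, if the arm or the gripper's body presses on something with over 40 N, if the wrist force passes 120 N, or if a joint passes its speed limit or range.

## Working session

There is one attempt and no reset: what is moved stays moved. The work goes in short steps, Python scripts to look and compute and a tool call to move; the robot and the scene stay as the last step left them, time stands still between calls to the robot, and variables do not carry over. Pictures are saved under pics/ and viewed, at most 14 in all, crops included, and the job is handed in when it is done.

Besides the shell and the picture viewer there is one more tool, called after "Request:" in YAML: its name, and indented under it one key for each argument. send_rows: Moves the arm, as the interface text tells. Its arguments: {"type":"object","properties":{"increments":{"type":"array"},"newtons":{"type":"number"}},"required":["increments"]}

```bash
mkdir -p pics; cat > h.py <<'E'
from workcell import *
import numpy as np, cv2
from scipy.spatial.transform import Rotation as R
def cam(n):
    p=camera_params(n); f=200/np.tan(np.radians(p['fovy'])/2)
    K=np.array([[f,0,p['cx']],[0,f,p['cy']],[0,0,1.]]); return K,np.array(p['distortion'],float),np.array(p['extrinsics'])
def ray(n,uv,z):
    K,d,E=cam(n); q=cv2.undistortPoints(np.array(uv,float).reshape(-1,1,2),K,d).reshape(-1,2)
    D=np.c_[q,np.ones(len(q))]@E[:3,:3]; c=-E[:3,:3].T@E[:3,3]
    return c+D*((z-c[2])/D[:,2])[:,None]
def proj(n,P):
    K,d,E=cam(n); return cv2.projectPoints(np.array(P,float).reshape(-1,1,3),cv2.Rodrigues(E[:3,:3])[0],E[:3,3],K,d)[0].reshape(-1,2)
def shot(n,f):
    im=grab_frame(n); cv2.imwrite('pics/'+f,im); return im
E
python3 - <<'E'
from h import *
print(observe())
for n in('scene','top'):
    shot(n,n+'0.png'); K,d,E=cam(n); print(n,K[0,0],d,(-E[:3,:3].T@E[:3,3]).round(3),E[:3,:3].round(2).tolist())
E
```

```text
{'clock': 0.0, 'qpos': array([-1.37320016,  0.52200592, -0.0363362 ,  1.6000176 ,  0.02115806,
        1.02108447, -0.11282976]), 'qd': array([-1.90202665e-04,  4.49911780e-05,  2.64536283e-04,  2.10393321e-03,
       -2.30358152e-03,  1.49469108e-03, -3.52839576e-04]), 'joint_efforts': array([-8.28827851e-04, -9.27129936e+01,  1.97981961e+00, -3.69922292e+01,
        1.78291602e-02,  8.20727582e-03,  7.65542723e-06]), 'position': array([0.16530851, 0.60238777, 0.23072722]), 'tool_rot': array([-3.14046086e+00,  4.08122367e-05,  2.87374266e+00]), 'force': array([-0.20968533,  0.29719253, -0.26531792]), 'moment': array([-0.01919273, -0.01369125, -0.03846599]), 'finger_force': 0.0, 'grip_width': 0.08516592150796044}
scene 444.5398265470519 [0.03709804 0.         0.         0.         0.        ] [1.216 0.409 0.859] [[-0.53, 0.85, 0.01], [0.58, 0.38, -0.72], [-0.62, -0.38, -0.69]]
top 449.0355659914838 [-0.00972831  0.          0.          0.          0.        ] [0.369 0.022 1.317] [[0.02, -1.0, 0.01], [-0.99, -0.02, -0.11], [0.11, -0.01, -0.99]]
```

View pics/top0.png

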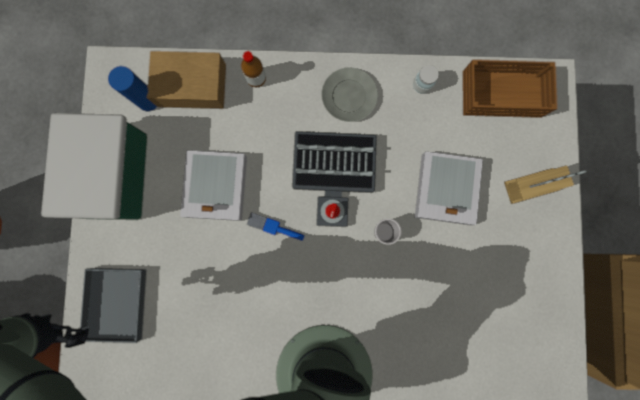

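View pics/scene0.png

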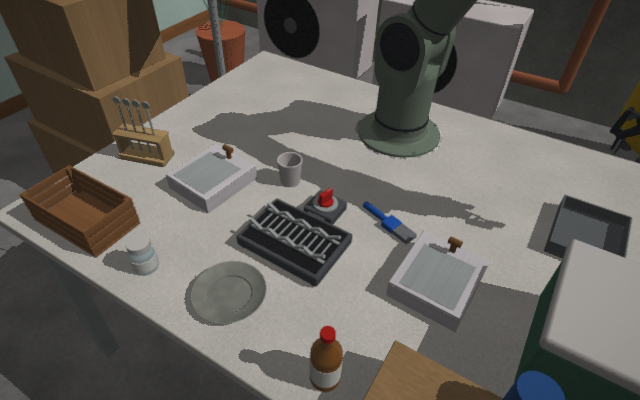

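The top view shows tin 1 at about (215,185), tin 2 at (450,190), the grill at (335,161), the knob at (333,210), the brush at (275,227) and the cup at (388,231). The scene view shows the same layout, with the lid handles at (455,243) and (229,151).

```bash
python3 - <<'E'
from h import *
def blobs(im,m):
    n,l,s,c=cv2.connectedComponentsWithStats(m.astype(np.uint8)); return [(s[i,4],c[i].round(1).tolist(),s[i,:4].tolist()) for i in range(1,n) if s[i,4]>12]
for n in('top','scene'):
    im=cv2.imread(f'pics/{n}0.png'); h=cv2.cvtColor(im,cv2.COLOR_BGR2HSV)
    H,S,V=[h[...,i].astype(int) for i in range(3)]
    print(n,'red',[b for b in blobs(im,((H<6)|(H>174))&(S>170)&(V>90))])
    print(n,'brown',[b for b in blobs(im,(H>5)&(H<20)&(S>110)&(V>50)) if b[0]<400])
im=cv2.imread('pics/top0.png')
a=cv2.resize(im[140:235,175:255],None,fx=5,fy=5,interpolation=cv2.INTER_CUBIC)
b=cv2.resize(im[140:235,412:492],None,fx=5,fy=5,interpolation=cv2.INTER_CUBIC)
cv2.imwrite('pics/c1.png',np.hstack([a[:,:399],b]))
cv2.imwrite('pics/c2.png',cv2.resize(im[122:232,280:395],None,fx=5,fy=5,interpolation=cv2.INTER_CUBIC))
E
```

```text
top red [(np.int32(70), [247.7, 56.5], [244, 52, 9, 10]), (np.int32(122), [332.3, 209.9], [326, 204, 13, 14])]
top brown [(np.int32(294), [251.5, 67.3], [241, 56, 21, 21]), (np.int32(26), [514.9, 190.2], [511, 185, 8, 11]), (np.int32(41), [206.8, 208.3], [202, 206, 11, 5]), (np.int32(43), [451.6, 210.8], [447, 209, 10, 5]), (np.int32(18), [0.2, 224.8], [0, 219, 2, 14]), (np.int32(331), [49.5, 357.9], [36, 347, 23, 24])]
scene red [(np.int32(162), [326.6, 198.2], [320, 190, 13, 17]), (np.int32(179), [327.9, 333.7], [321, 326, 14, 18])]
scene brown [(np.int32(13), [226.4, 1.5], [225, 0, 4, 4]), (np.int32(207), [243.9, 4.7], [230, 0, 27, 12]), (np.int32(31), [16.4, 57.2], [12, 52, 9, 13]), (np.int32(13), [24.5, 61.6], [21, 58, 8, 7]), (np.int32(18), [31.8, 63.8], [28, 62, 8, 6]), (np.int32(19), [39.8, 70.2], [35, 68, 10, 6]), (np.int32(75), [52.5, 74.7], [45, 68, 17, 14]), (np.int32(30), [66.8, 82.1], [61, 78, 11, 8]), (np.int32(124), [135.3, 117.8], [130, 104, 12, 28]), (np.int32(67), [143.1, 113.8], [139, 106, 9, 16]), (np.int32(26), [32.5, 122.3], [29, 119, 8, 8]), (np.int32(20), [40.6, 125.2], [38, 122, 7, 8]), (np.int32(70), [55.8, 133.9], [48, 126, 20, 16]), (np.int32(23), [148.1, 130.7], [146, 128, 6, 6]), (np.int32(22), [71.5, 141.4], [68, 139, 9, 6]), (np.int32(15), [53.1, 144.9], [51, 143, 6, 6]), (np.int32(42), [86.7, 148.3], [80, 144, 17, 9]), (np.int32(54), [227.9, 149.7], [223, 145, 10, 13]), (np.int32(37), [128.3, 155.1], [119, 152, 19, 7]), (np.int32(69), [454.9, 241.3], [448, 237, 14, 10]), (np.int32(46), [326.8, 388.6], [318, 384, 20, 8]), (np.int32(17), [488.8, 397.1], [484, 395, 9, 5])]
```

View pics/c1.png

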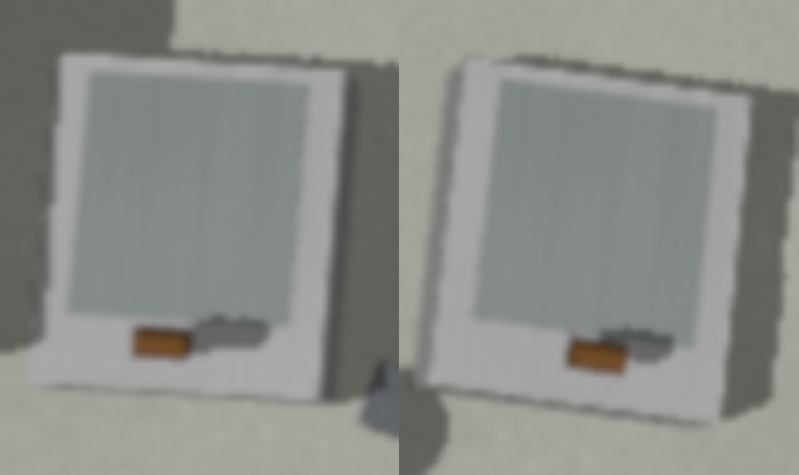

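View pics/c2.png

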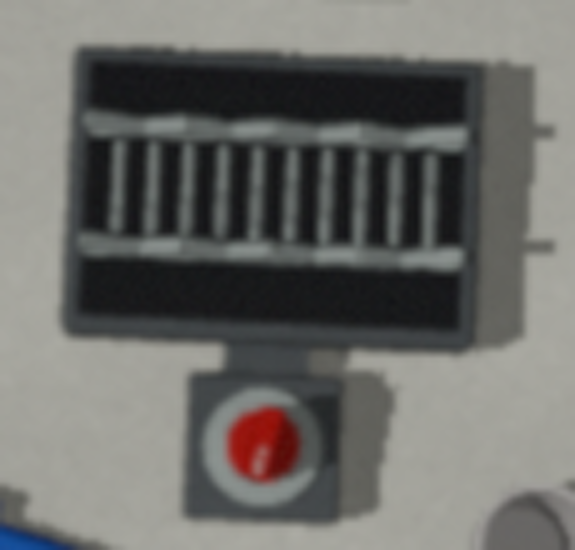

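The crops show both tins shut. In c1 the grey panel corners are (90,72), (310,85), (290,325) and (68,313) for tin 1, and (500,82), (716,105), (693,345) and (475,320) for tin 2. In c2 the grill corners are (78,48), (485,65), (470,350) and (65,333), and the knob is at about (265,443).

```bash
cat >> h.py <<'E'
def tri(a,b):
    A=[]
    for n,uv in(('top',a),('scene',b)):
        c=ray(n,[uv],0)[0]; K,d,E=cam(n); o=-E[:3,:3].T@E[:3,3]; v=(c-o)/np.linalg.norm(c-o); A.append((o,v))
    M=sum(np.eye(3)-np.outer(v,v) for o,v in A); q=sum((np.eye(3)-np.outer(v,v))@o for o,v in A)
    p=np.linalg.solve(M,q); return p,[np.linalg.norm((np.eye(3)-np.outer(v,v))@(p-o)) for o,v in A]
E
python3 - <<'E'
from h import *
np.set_printoptions(precision=4,suppress=True)
print('knob',tri((332.3,209.9),(326.6,198.2)),'h1',tri((206.8,208.3),(454.9,241.3)),'h2',tri((451.6,210.8),(227.9,149.7)))
def U(p,ox,oy,sx=0): p=np.array(p,float); return np.c_[(p[:,0]-sx+.5)/5-.5+ox,(p[:,1]+.5)/5-.5+oy]
def rep(name,p,z):
    P=ray('top',p,z); print(name,z,P.mean(0)); 
    for i in range(4):
        d=P[(i+1)%4]-P[i]; print('  ',P[i],np.linalg.norm(d).round(4),np.degrees(np.arctan2(d[1],d[0])).round(2))
rep('t1panel',U([(90,72),(310,85),(290,325),(68,313)],175,140),.051)
rep('t1',U([(62,55),(348,70),(325,400),(30,385)],175,140),.051)
rep('t2panel',U([(500,82),(716,105),(693,345),(475,320)],412,140,399),.051)
rep('t2',U([(470,60),(750,97),(718,423),(425,385)],412,140,399),.051)
rep('grill',U([(78,48),(485,65),(470,350),(65,333)],280,122),.04)
rep('rails',U([(85,122),(468,138),(462,260),(80,243)],280,122),.062)
print('h z fix',ray('top',[(206.8,208.3),(451.6,210.8)],.089),ray('top',[(332.3,209.9)],.072))
E
```

```text
knob (array([ 0.4578, -0.0107,  0.0505]), [np.float64(0.001751129779247916), np.float64(0.0017511297792479354)]) h1 (array([0.4524, 0.3329, 0.0843]), [np.float64(0.00029076304730463453), np.float64(0.0002907630473044755)]) h2 (array([ 0.4616, -0.3417,  0.0769]), [np.float64(0.0010264222287381087), np.float64(0.0010264222287382093)])
t1panel 0.051 [0.5377 0.3298 0.051 ]
   [0.6089 0.3903 0.051 ] 0.126 -92.01
   [0.6045 0.2644 0.051 ] 0.1378 177.88
   [0.4668 0.2695 0.051 ] 0.1256 88.29
   [0.4705 0.395  0.051 ] 0.1385 -1.94
t1 0.051 [0.5216 0.3279 0.051 ]
   [0.6184 0.4068 0.051 ] 0.1638 -91.63
   [0.6137 0.2431 0.051 ] 0.1888 178.54
   [0.425  0.2479 0.051 ] 0.1662 88.47
   [0.4294 0.414  0.051 ] 0.1891 -2.18
t2panel 0.051 [ 0.5462 -0.3493  0.051 ]
   [ 0.6203 -0.2946  0.051 ] 0.1248 -94.7
   [ 0.6101 -0.419   0.051 ] 0.1393 173.77
   [ 0.4716 -0.4039  0.051 ] 0.1245 84.81
   [ 0.4828 -0.2798  0.051 ] 0.1382 -6.12
t2 0.051 [ 0.5302 -0.3462  0.051 ]
   [ 0.6327 -0.2773  0.051 ] 0.1623 -96.18
   [ 0.6152 -0.4387  0.051 ] 0.1887 173.55
   [ 0.4277 -0.4175  0.051 ] 0.167 83.96
   [ 0.4453 -0.2514  0.051 ] 0.1892 -7.87
grill 0.04 [ 0.6002 -0.016   0.04  ]
   [0.6856 0.1    0.04  ] 0.2367 -90.97
   [ 0.6816 -0.1367  0.04  ] 0.1671 177.62
   [ 0.5147 -0.1297  0.04  ] 0.2321 88.98
   [0.5188 0.1024 0.04  ] 0.1668 -0.81
rails 0.062 [ 0.6004 -0.0148  0.062 ]
   [0.6372 0.0934 0.062 ] 0.2181 -90.98
   [ 0.6335 -0.1247  0.062 ] 0.0703 177.85
   [ 0.5632 -0.122   0.062 ] 0.2162 88.85
   [0.5676 0.0941 0.062 ] 0.0696 -0.6
h z fix [[ 0.452   0.332   0.089 ]
 [ 0.4612 -0.3391  0.089 ]] [[ 0.4571 -0.0117  0.072 ]]
```

```bash
cat >> h.py <<'E'
def go(*T):
    "targets: (x,y,z,yaw_deg), each printed as shift mm and turn deg from the present pose"
    s=observe(); R0=R.from_euler('xyz',s['tool_rot']); print('now',s['position'].round(4),np.degrees(s['tool_rot']).round(1),'q7',s['qpos'][6].round(2),'w',s['grip_width'].round(4))
    for x,y,z,w in T:
        R1=R.from_euler('xyz',[180,0,w],degrees=True)
        print((R0.inv().apply(np.array([x,y,z])-s['position'])*1000).round(1),np.degrees((R0.inv()*R1).as_rotvec()).round(1))
TIN={1:(.522,.3285,-1.9),2:(.530,-.346,-6.0)}
GR=(.600,-.0155,-1.1)
def loc(f,x,y):
    c,s=np.cos(np.radians(f[2])),np.sin(np.radians(f[2])); return f[0]+c*x-s*y,f[1]+s*x+c*y
def lid(th,k):  # handle centre in tin frame -> world
    x=.095-.165*np.cos(th)+.038*np.sin(th); z=.045+.165*np.sin(th)+.038*np.cos(th); return (*loc(TIN[k],x,0),z)
E
python3 - <<'E'
from h import *
go((.452,.331,.15,178.1),(.452,.331,.066,178.1))
print(lid(0,1),lid(0,2),lid(1.5,1))
E
```

```text
Traceback (most recent call last):
  File "h.py", line 23, in go
    s=observe(); R0=R.from_euler('xyz',s['tool_rot']); print('now',s['position'].round(4),np.degrees(s['tool_rot']).round(1),'q7',s['qpos'][6].round(2),'w',s['grip_width'].round(4))
                                                                                                                                                            ^^^^^^^^^^^^^^^^^^^^^
AttributeError: 'float' object has no attribute 'round'
```

```bash
sed -i "s/s\['grip_width'\].round(4)/round(s['grip_width'],4)/" h.py
python3 - <<'E'
from h import *
go((.452,.331,.15,178.1),(.452,.331,.066,178.1))
print(lid(0,1),lid(0,2),lid(1.5,1))
E
```

```text
now [0.1653 0.6024 0.2308] [-179.9    0.   164.7] q7 -0.11 w 0.0852
[-348.3 -185.8   81. ] [ -0.1  -0.  -13.4]
[-348.3 -185.7  165. ] [ -0.1  -0.  -13.4]
(np.float64(0.452038484884077), np.float64(0.33082086248719683), np.float64(0.08299999999999999)) (np.float64(0.46038346732422086), np.float64(-0.33868300757126424), np.float64(0.08299999999999999)) (np.float64(0.6431665191509185), np.float64(0.324480492581734), np.float64(0.21227468645304168))
```

Request:
send_rows:
  increments:
    - [[-348,-186,81],[0,0,-13.4],0.2]
    - [[-348,-186,81],[0,0,-13.4],0.2]
    - [[-348,-186,81],[0,0,-13.4],0.2]
    - [[-348,-186,81],[0,0,-13.4],0.2]
    - [[-348,-186,81],[0,0,-13.4],0.2]
    - [[-348,-186,81],[0,0,-13.4],0.2]
    - [[-348,-186,81],[0,0,-13.4],0.2]
    - [[-348,-186,81],[0,0,-13.4],0.2]
    - [[-348,-186,81],[0,0,-13.4],0.2]
    - [[-348,-186,81],[0,0,-13.4],0.2]
  newtons: 40

```text
clock: 1.1
position: [0.4523, 0.33, 0.1498]
tool_rot: [-3.141, -0.001, 3.105]
force: [-0.1, 0.5, 0.6]
grip_width: 0.0518
finger_force: 0.0
```

Request:
send_rows:
  increments:
    - [[0,0,0],[0,0,0],0.2]
    - [[0,0,0],[0,0,0],0.2]
    - [[0,0,0],[0,0,0],0.2]

```text
clock: 1.4
position: [0.451, 0.3322, 0.1505]
tool_rot: [3.141, 0.0, 3.109]
force: [0.0, -1.1, 0.7]
grip_width: 0.0511
finger_force: 0.0
```

```bash
python3 - <<'E'
from h import *
go((.452,.331,.15,178.1),(.452,.331,.066,178.1))
E
```

```text
now [0.451  0.3322 0.1505] [180.    0.  178.2] q7 0.77 w 0.0511
[-1.  -1.2  0.5] [0.  0.  0.1]
[-1.  -1.2 84.5] [0.  0.  0.1]
```

Request:
send_rows:
  increments:
    - [[0,0,20],[0,0,0],0.2]
    - [[0,0,40],[0,0,0],0.2]
    - [[0,-1,60],[0,0,0],0.2]
    - [[0,-1,75],[0,0,0],0.2]
    - [[0,-1,83],[0,0,0],0.2]
    - [[0,-1,83],[0,0,0],0.0]
    - [[0,-1,83],[0,0,0],-0.6]
    - [[0,-1,83],[0,0,0],-0.6]
    - [[0,-1,83],[0,0,0],-0.6]
    - [[0,-1,83],[0,0,0],-0.6]
  newtons: 40

```text
clock: 2.4
position: [0.4518, 0.3332, 0.0687]
tool_rot: [3.137, 0.002, 3.109]
force: [-0.4, 13.3, -2.7]
grip_width: 0.0289
finger_force: 43.9
```

Request:
send_rows:
  increments:
    - [[0,0,0],[0,0,0],-0.6]
    - [[0,0,0],[0,0,0],-0.6]

```text
clock: 2.6
position: [0.4518, 0.3332, 0.0686]
tool_rot: [3.137, 0.002, 3.11]
force: [-1.2, 13.0, -3.3]
grip_width: 0.0292
finger_force: 43.9
```

Request:
send_rows:
  increments:
    - [[-5,2,-16],[0,0,0],-0.6]
    - [[-11,2,-32],[0,0,0],-0.6]
    - [[-19,2,-47],[0,0,0],-0.6]
    - [[-28,2,-61],[0,0,0],-0.6]
    - [[-38,2,-74],[0,0,0],-0.6]
    - [[-50,2,-87],[0,0,0],-0.6]
    - [[-63,2,-97],[0,0,0],-0.6]
    - [[-77,2,-107],[0,0,0],-0.6]
    - [[-77,2,-107],[0,0,0],-0.6]

```text
clock: 3.5
position: [0.5302, 0.3307, 0.1766]
tool_rot: [3.139, 0.002, 3.107]
force: [-2.3, 3.1, 4.3]
grip_width: 0.0289
finger_force: 42.2
```

Request:
send_rows:
  increments:
    - [[-15,0,-8],[0,0,0],-0.6]
    - [[-31,0,-14],[0,0,0],-0.6]
    - [[-47,0,-19],[0,0,0],-0.6]
    - [[-63,0,-23],[0,0,0],-0.6]
    - [[-80,0,-24],[0,0,0],-0.6]
    - [[-97,0,-24],[0,0,0],-0.6]
    - [[-114,0,-22],[0,0,0],-0.6]
    - [[-122,0,-21],[0,0,0],-0.6]
    - [[-122,0,-21],[0,0,0],-0.6]
    - [[-122,0,-21],[0,0,0],-0.6]

```text
clock: 4.5
position: [0.6511, 0.3265, 0.1969]
tool_rot: [3.139, 0.002, 3.108]
force: [1.8, 3.8, 4.1]
grip_width: 0.0286
finger_force: 40.5
```

Request:
send_rows:
  increments:
    - [[0,0,0],[0,0,0],0.2]
    - [[0,0,0],[0,0,0],0.2]
    - [[0,0,0],[0,0,0],0.2]
    - [[0,0,-30],[0,0,0],0.2]
    - [[0,0,-70],[0,0,0],0.2]
    - [[0,0,-110],[0,0,0],0.2]
    - [[150,-100,-110],[0,0,0],0.2]
    - [[200,-200,-110],[0,0,0],0.2]
    - [[200,-240,-110],[0,0,0],0.2]
    - [[200,-240,-110],[0,0,0],0.2]

```text
clock: 5.5
position: [0.5108, 0.1826, 0.3053]
tool_rot: [-3.142, 0.0, 3.108]
force: [1.1, -0.6, 1.2]
grip_width: 0.051
finger_force: 0.0
```

```bash
python3 - <<'E'
from h import *
a=shot('top','top1.png'); b=shot('scene','scene1.png'); s=observe(); print(s['position'],s['qpos'])
A=cv2.resize(a[130:240,165:265],(400,440),interpolation=cv2.INTER_CUBIC);B=cv2.resize(b[190:300,380:490],(400,440),interpolation=cv2.INTER_CUBIC)
cv2.imwrite('pics/c3.png',np.hstack([A,B]))
E
```

```text
[0.50969043 0.17871486 0.30601591] [-0.43173207  0.31141315 -0.02091102  1.72916374  0.00888032  1.10237621
  1.0766722 ]
```

View pics/c3.png

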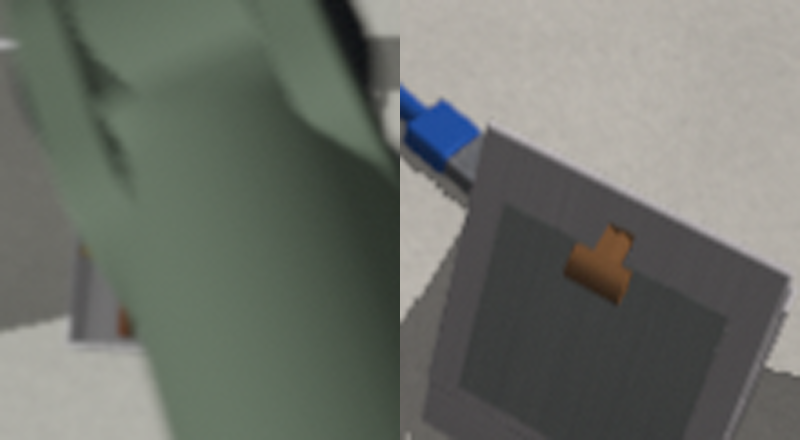

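The top view of the tin is mostly hidden by the arm. The lid stands upright, and a bit of wood shows at (125,320). I'll move the arm farther away and look again.

Request:
send_rows:
  increments:
    - [[60,-330,0],[0,0,0],0.2]
    - [[60,-330,0],[0,0,0],0.2]
    - [[60,-330,0],[0,0,0],0.2]
    - [[60,-330,0],[0,0,0],0.2]
    - [[60,-330,0],[0,0,0],0.2]
    - [[60,-330,0],[0,0,0],0.2]
    - [[60,-330,0],[0,0,0],0.2]
    - [[60,-330,0],[0,0,0],0.2]
    - [[60,-330,0],[0,0,0],0.2]
    - [[60,-330,0],[0,0,0],0.2]

```text
clock: 6.6
position: [0.4416, -0.1428, 0.3053]
tool_rot: [3.141, 0.0, 3.109]
force: [-0.7, 0.1, -0.7]
grip_width: 0.0513
finger_force: 0.0
```

```bash
python3 - <<'E'
from h import *
a=shot('top','top2.png'); s=observe(); print(s['position'],s['qpos'])
cv2.imwrite('pics/c4.png',cv2.resize(a[140:235,170:260],None,fx=6,fy=6,interpolation=cv2.INTER_CUBIC))
E
```

```text
[ 0.44167265 -0.1427331   0.30530973] [ 0.04031913  0.17938339  0.16814063  1.91531305 -0.03467776  1.04965903
  1.7615569 ]
```

View pics/c4.png

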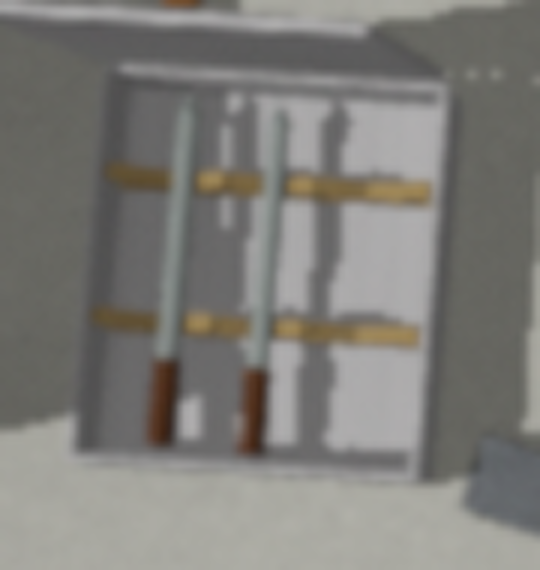

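The skewers are in this tin: two of them, in the left and middle notches. In the crop the tips are at (187,98) and (282,110), and the handle ends are at (160,447) and (250,455).

```bash
python3 - <<'E'
from h import *
TIN[1]=(.522,.331,-1.9)
p=np.array([(187,98),(160,447),(282,110),(250,455)],float); P=ray('top',(p+.5)/6-.5+[170,140],.026); print(P.round(4))
for i in(0,2):
    d=P[i]-P[i+1]; L=np.linalg.norm(d); print('len',L,'yaw',np.degrees(np.arctan2(d[1],d[0])),'origin',P[i+1]+d*95/170)
print(loc(TIN[1],.010,.044),loc(TIN[1],.010,0))
go((.532,.3745,.25,178.1),(.532,.3310,.25,178.1))
E
```

```text
[[0.6086 0.3735 0.026 ]
 [0.4389 0.3773 0.026 ]
 [0.6038 0.3272 0.026 ]
 [0.4361 0.3341 0.026 ]]
len 0.16970486648875513 yaw -1.2790651072176742 origin [0.53371905 0.37519233 0.026     ]
len 0.16782668355866617 yaw -2.371321887618765 origin [0.52982509 0.33023481 0.026     ]
(np.float64(0.5334533300085127), np.float64(0.37464425771755205)) (np.float64(0.5319945021594176), np.float64(0.33066844821611474))
now [ 0.4417 -0.1427  0.3053] [180.    0.  178.1] q7 1.76 w 0.0514
[-73.6 519.9  55.4] [0. 0. 0.]
[-75.  476.4  55.4] [0. 0. 0.]
```

Request:
send_rows:
  increments:
    - [[-75,520,55],[0,0,0],-0.4]
    - [[-75,520,55],[0,0,0],-0.4]
    - [[-75,520,55],[0,0,0],-0.4]
    - [[-75,520,55],[0,0,0],-0.4]
    - [[-75,520,55],[0,0,0],-0.4]
    - [[-75,520,55],[0,0,0],-0.4]
    - [[-75,520,55],[0,0,0],-0.4]
    - [[-75,520,55],[0,0,0],-0.4]
    - [[-75,520,55],[0,0,0],-0.4]
    - [[-75,520,55],[0,0,0],-0.4]

```text
clock: 7.65
position: [0.5282, 0.349, 0.2529]
tool_rot: [3.141, -0.0, 3.109]
force: [1.3, -0.3, 1.3]
grip_width: 0.0255
finger_force: 0.0
```

Request:
send_rows:
  increments:
    - [[0,0,0],[0,0,0],-0.4]
    - [[0,0,0],[0,0,0],-0.4]
    - [[0,0,0],[0,0,0],-0.4]

```text
clock: 7.95
position: [0.5287, 0.3454, 0.2532]
tool_rot: [-3.141, -0.0, 3.108]
force: [0.6, -0.2, -0.2]
grip_width: 0.0257
finger_force: 0.0
```

```bash
python3 - <<'E'
from h import *
go((.5337,.375,.07,178.1),(.5337,.375,.016,178.1))
E
```

```text
now [0.5287 0.3454 0.2532] [-180.    -0.   178.1] q7 0.84 w 0.0257
[ -4.   29.8 183.2] [-0. -0. -0.]
[ -4.   29.8 237.2] [-0. -0. -0.]
```

Request:
send_rows:
  increments:
    - [[-4,30,20],[0,0,0],-0.4]
    - [[-4,30,60],[0,0,0],-0.4]
    - [[-4,30,100],[0,0,0],-0.4]
    - [[-4,30,140],[0,0,0],-0.4]
    - [[-4,30,180],[0,0,0],-0.4]
    - [[-4,30,180],[0,0,0],-0.4]
    - [[-4,30,200],[0,0,0],-0.4]
    - [[-4,30,220],[0,0,0],-0.4]
    - [[-4,30,237],[0,0,0],-0.4]
    - [[-4,30,237],[0,0,0],-0.4]

```text
clock: 8.95
position: [0.5337, 0.3749, 0.0158]
tool_rot: [-3.141, -0.001, 3.107]
force: [-0.2, 0.6, 0.4]
grip_width: 0.0256
finger_force: 0.0
```

Request:
send_rows:
  increments:
    - [[0,0,0],[0,0,0],-0.4]
    - [[0,0,0],[0,0,0],-0.9]
    - [[0,0,0],[0,0,0],-1]
    - [[0,0,0],[0,0,0],-1]
    - [[0,0,0],[0,0,0],-1]
    - [[0,0,0],[0,0,0],-1]
  newtons: 60

```text
clock: 9.55
position: [0.5347, 0.3752, 0.0179]
tool_rot: [-3.142, 0.001, 3.107]
force: [-1.7, -5.1, 9.4]
grip_width: 0.0073
finger_force: 58.8
```

Request:
send_rows:
  increments:
    - [[0,0,0],[0,0,0],-0.4]
    - [[0,0,0],[0,0,0],-0.4]
    - [[0,0,2],[0,0,0],-0.4]
    - [[0,0,4],[0,0,0],-0.4]
    - [[0,0,4],[0,0,0],-0.4]
    - [[0,0,4],[0,0,0],-1]
    - [[0,0,4],[0,0,0],-1]
    - [[0,0,4],[0,0,0],-1]
    - [[0,0,4],[0,0,0],-1]
    - [[0,0,4],[0,0,0],-1]

```text
clock: 10.55
position: [0.534, 0.3752, 0.0124]
tool_rot: [-3.141, -0.0, 3.107]
force: [-1.8, -4.4, 4.6]
grip_width: 0.0075
finger_force: 58.7
```

Request:
send_rows:
  increments:
    - [[0,0,-20],[0,0,0],-1]
    - [[0,0,-50],[0,0,0],-1]
    - [[0,0,-90],[0,0,0],-1]
    - [[0,0,-130],[0,0,0],-1]
    - [[0,0,-170],[0,0,0],-1]
    - [[0,0,-190],[0,0,0],-1]
    - [[0,0,-190],[0,0,0],-1]

```text
clock: 11.25
position: [0.5351, 0.3766, 0.2055]
tool_rot: [3.138, 0.004, 3.108]
force: [0.1, -0.2, -0.1]
grip_width: 0.0077
finger_force: 58.7
```

```bash
python3 - <<'E'
from h import *
x,y=loc(GR,-.003,.075)
go((x,y,.2,178.9),(x,y,.042,178.9))
a=shot('scene','scene2.png'); u=proj('scene',[observe()['position']])[0]; print(u)
u=u.astype(int);c=a[max(0,u[1]-60):u[1]+90,max(0,u[0]-90):u[0]+90]
cv2.imwrite('pics/c5.png',cv2.resize(c,None,fx=3.5,fy=3.5,interpolation=cv2.INTER_CUBIC))
E
```

```text
now [0.5351 0.3766 0.2055] [179.8   0.2 178.1] q7 0.8 w 0.0077
[ -74.1 -314.7    4.7] [ 0.2  0.2 -0.8]
[ -73.5 -315.3  162.7] [ 0.2  0.2 -0.8]
[476.57499972 236.50296468]
```

View pics/c5.png

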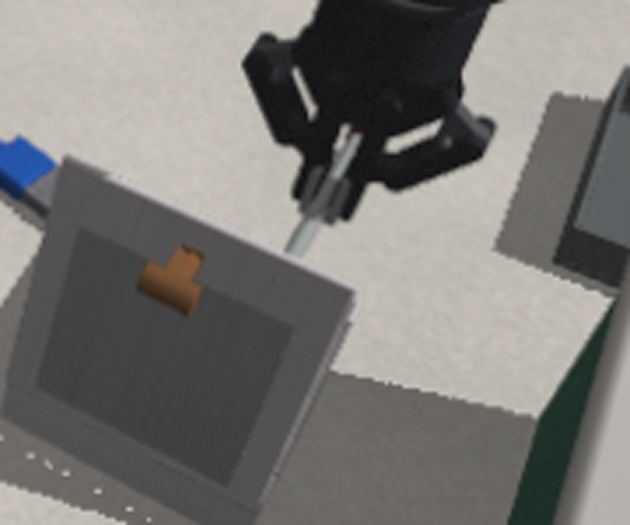

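The picture shows the skewer held roughly at its middle, around (325,190). The lid is upright beside it, so I'll lift before crossing.

Request:
send_rows:
  increments:
    - [[0,-10,-30],[0,0,0],-1]
    - [[0,-40,-60],[0,0,0],-1]
    - [[0,-80,-60],[0,0,0],-1]
    - [[0,-120,-60],[0,0,0],-1]
    - [[0,-160,-60],[0,0,0],-1]
    - [[-10,-200,-60],[0,0,0],-1]
    - [[-30,-240,-60],[0,0,0],-1]
    - [[-50,-280,-50],[0,0,-0.5],-1]
    - [[-74,-315,-20],[0,0,-0.8],-1]
    - [[-74,-315,0],[0,0,-0.8],-1]

```text
clock: 12.3
position: [0.5983, 0.0524, 0.1996]
tool_rot: [-3.139, -0.001, 3.116]
force: [-0.9, -0.2, -0.5]
grip_width: 0.0078
finger_force: 58.8
```

Request:
send_rows:
  increments:
    - [[0,0,30],[0,0,0],-1]
    - [[0,0,60],[0,0,0],-1]
    - [[0,0,90],[0,0,0],-1]
    - [[0,0,110],[0,0,0],-1]
    - [[0,0,110],[0,0,0],-1]
    - [[0,0,110],[0,0,0],-1]

```text
clock: 12.9
position: [0.5969, 0.0583, 0.0919]
tool_rot: [-3.141, -0.001, 3.122]
force: [1.4, -0.3, 0.0]
grip_width: 0.0079
finger_force: 58.8
```

```bash
python3 - <<'E'
from h import *
x,y=loc(GR,-.003,.075)
go((x,y,.042,178.9))
a=shot('scene','scene3.png')
cv2.imwrite('pics/c6.png',cv2.resize(a[150:290,215:375],None,fx=3.75,fy=3.75,interpolation=cv2.INTER_CUBIC))
E
```

```text
now [0.5969 0.0583 0.0919] [-1.800e+02 -1.000e-01  1.789e+02] q7 1.35 w 0.0079
[-1.6  1.3 49.9] [-0.  -0.1 -0. ]
```

View pics/c6.png

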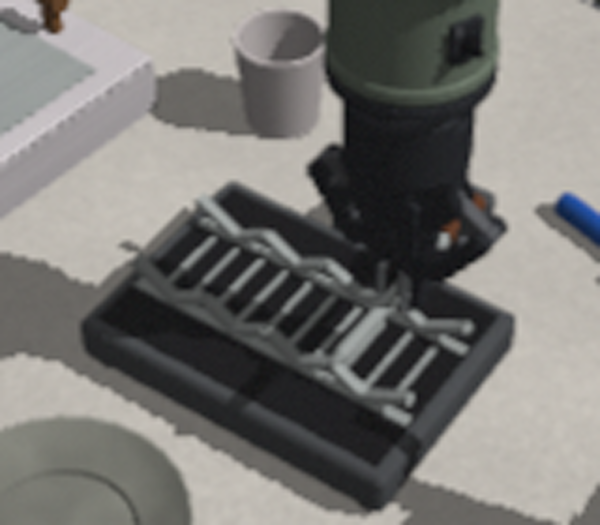

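The skewer hangs over the outermost left notch pair, around (365,335), and looks level. I'll lower it.

Request:
send_rows:
  increments:
    - [[-1,1,15],[0,0,0],-1]
    - [[-1,1,30],[0,0,0],-1]
    - [[-1,1,40],[0,0,0],-1]
    - [[-1,1,45],[0,0,0],-1]
    - [[-1,1,48],[0,0,0],-1]
    - [[-1,1,48],[0,0,0],-1]

```text
clock: 13.55
position: [0.5981, 0.0592, 0.0439]
tool_rot: [-3.141, -0.0, 3.122]
force: [-0.7, 0.9, -0.8]
grip_width: 0.0075
finger_force: 58.8
```

Request:
send_rows:
  increments:
    - [[0,0,1],[0,0,0],-1]
    - [[0,0,2],[0,0,0],-1]
    - [[0,0,2],[0,0,0],-1]

```text
clock: 13.85
position: [0.5983, 0.0592, 0.0424]
tool_rot: [3.142, 0.0, 3.122]
force: [-0.1, -0.3, -0.7]
grip_width: 0.0077
finger_force: 58.8
```

Release, rise, and set off back towards the tin with a picture on the way.

Request:
send_rows:
  increments:
    - [[0,0,1],[0,0,0],-1]
    - [[0,0,1],[0,0,0],-0.7]
    - [[0,0,1],[0,0,0],-0.4]
    - [[0,0,1],[0,0,0],-0.4]
    - [[0,0,-20],[0,0,0],-0.4]
    - [[0,0,-60],[0,0,0],-0.4]
    - [[0,0,-110],[0,0,0],-0.4]
    - [[0,0,-160],[0,0,0],-0.4]
    - [[0,0,-210],[0,0,0],-0.4]
    - [[0,0,-220],[0,0,0],-0.4]

```text
clock: 14.85
position: [0.6001, 0.0593, 0.2681]
tool_rot: [3.14, 0.008, 3.121]
force: [0.3, 0.2, -0.9]
grip_width: 0.0257
finger_force: 0.0
```

Request:
send_rows:
  increments:
    - [[68,50,0],[0,0,0],-0.4]
    - [[68,100,0],[0,0,0],-0.4]
    - [[68,150,0],[0,0,0],-0.4]
    - [[68,200,0],[0,0,0],-0.4]
    - [[68,250,0],[0,0,0],-0.4]
    - [[68,271,0],[0,0,0],-0.4]
    - [[68,271,0],[0,0,0],-0.4]
    - [[68,271,0],[0,0,0],-0.4]

```text
clock: 15.65
position: [0.5352, 0.3324, 0.2614]
tool_rot: [-3.141, -0.001, 3.123]
force: [0.8, -0.5, -0.0]
grip_width: 0.0258
finger_force: 0.0
```

```bash
python3 - <<'E'
from h import *
go((.530,.3303,.08,177.9),(.530,.3303,.012,177.9))
a=shot('top','top3.png'); b=shot('scene','scene4.png')
A=cv2.resize(a[122:222,280:380],(400,400),interpolation=cv2.INTER_CUBIC);B=cv2.resize(b[180:280,250:350],(400,400),interpolation=cv2.INTER_CUBIC)
cv2.imwrite('pics/c7.png',np.hstack([A,B]))
E
```

```text
now [0.5352 0.3324 0.2614] [-180.   -0.  179.] q7 0.87 w 0.0258
[  5.   -2.1 181.4] [-0.  -0.   1.1]
[  4.9  -2.  249.4] [-0.  -0.   1.1]
```

View pics/c7.png

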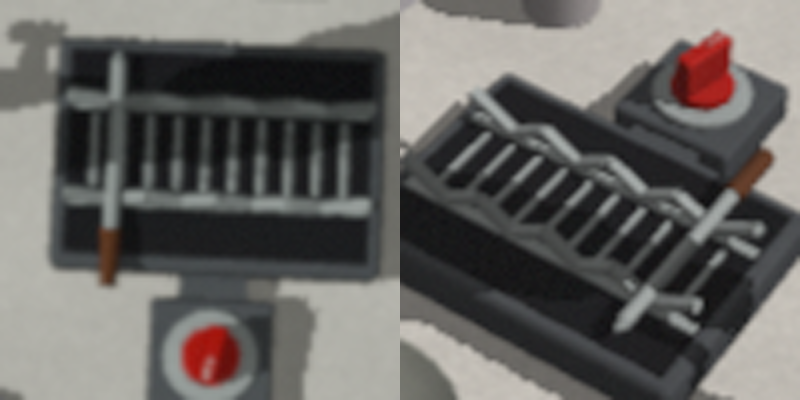

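Skewer 1 is seated in the left notch pair, with its handle out to the front (at (108,255) in the left half). Now the second one.

Request:
send_rows:
  increments:
    - [[4,-2,40],[0,0,1],-0.4]
    - [[4,-2,90],[0,0,1],-0.4]
    - [[4,-2,140],[0,0,1],-0.4]
    - [[4,-2,181],[0,0,1],-0.4]
    - [[4,-2,200],[0,0,1],-0.4]
    - [[4,-2,220],[0,0,1],-0.4]
    - [[4,-2,240],[0,0,1],-0.4]
    - [[4,-2,249],[0,0,1],-0.4]
    - [[4,-2,249],[0,0,1],-0.4]
    - [[4,-2,249],[0,0,1],-0.4]

```text
clock: 16.75
position: [0.5322, 0.3293, 0.0141]
tool_rot: [3.141, 0.001, 3.103]
force: [0.2, -0.5, -0.5]
grip_width: 0.0256
finger_force: 0.0
```

Request:
send_rows:
  increments:
    - [[0,0,0],[0,0,0],-1]
    - [[0,0,0],[0,0,0],-1]
    - [[0,0,0],[0,0,0],-1]
    - [[0,0,0],[0,0,0],-1]
    - [[0,0,0],[0,0,0],-1]

```text
clock: 17.25
position: [0.5324, 0.3304, 0.0144]
tool_rot: [3.14, 0.002, 3.104]
force: [0.3, 2.5, 7.4]
grip_width: 0.0078
finger_force: 58.9
```

Request:
send_rows:
  increments:
    - [[0,0,-20],[0,0,0],-1]
    - [[0,0,-60],[0,0,0],-1]
    - [[0,0,-110],[0,0,0],-1]
    - [[0,0,-160],[0,0,0],-1]
    - [[0,0,-210],[0,0,0],-1]
    - [[0,-30,-240],[0,0,0],-1]
    - [[0,-80,-240],[0,0,0],-1]
    - [[0,-130,-240],[0,0,0],-1]
    - [[0,-180,-240],[0,0,0],-1]
    - [[-20,-220,-240],[0,0,0],-1]

```text
clock: 18.25
position: [0.5418, 0.1064, 0.2542]
tool_rot: [-3.141, 0.0, 3.104]
force: [2.4, 0.6, -0.8]
grip_width: 0.0075
finger_force: 58.8
```

Request:
send_rows:
  increments:
    - [[-20,-50,0],[0,0,-0.5],-1]
    - [[-30,-100,0],[0,0,-1],-1]
    - [[-40,-150,20],[0,0,-1],-1]
    - [[-40,-195,60],[0,0,-1],-1]
    - [[-40,-195,100],[0,0,-1],-1]
    - [[-40,-195,140],[0,0,-1],-1]
    - [[-40,-195,140],[0,0,-1],-1]

```text
clock: 18.95
position: [0.5729, -0.0876, 0.109]
tool_rot: [3.141, -0.008, 3.121]
force: [-0.8, -0.1, -0.4]
grip_width: 0.0073
finger_force: 58.8
```

```bash
python3 - <<'E'
from h import *
x,y=loc(GR,0,-.075)
go((x,y,.046,178.9),(x,y,.043,178.9))
E
```

```text
now [ 0.5729 -0.0876  0.109 ] [180.   -0.5 178.8] q7 1.61 w 0.0073
[-26.2  -2.4  62.8] [ 0.  -0.5 -0.1]
[-26.2  -2.4  65.8] [ 0.  -0.5 -0.1]
```

Request:
send_rows:
  increments:
    - [[-15,-2,0],[0,0,0],-1]
    - [[-26,-2,10],[0,0,0],-1]
    - [[-26,-2,20],[0,0,0],-1]
    - [[-26,-2,20],[0,0,0],-1]
    - [[-26,-2,20],[0,0,0],-1]

```text
clock: 19.45
position: [0.6016, -0.0896, 0.0934]
tool_rot: [-3.142, -0.001, 3.122]
force: [-0.5, 0.6, -1.2]
grip_width: 0.0074
finger_force: 58.8
```

```bash
python3 - <<'E'
from h import *
x,y=loc(GR,0,-.075)
go((x,y,.046,178.9),(x,y,.043,178.9)); print(observe()['qpos'].round(2))
a=shot('top','top5.png'); b=shot('scene','scene5.png')
A=cv2.resize(a[122:222,290:390],(400,400),interpolation=cv2.INTER_CUBIC);B=cv2.resize(b[150:250,210:310],(400,400),interpolation=cv2.INTER_CUBIC)
cv2.imwrite('pics/c8.png',np.hstack([A,B]))
E
```

```text
now [ 0.6016 -0.0896  0.0934] [-180.    -0.   178.9] q7 1.61 w 0.0074
[ 3.  -0.9 47.4] [-0. -0. -0.]
[ 3.  -0.9 50.4] [-0. -0. -0.]
[ 0.04  0.67  0.02  1.75 -0.01  0.72  1.61]
```

View pics/c8.png

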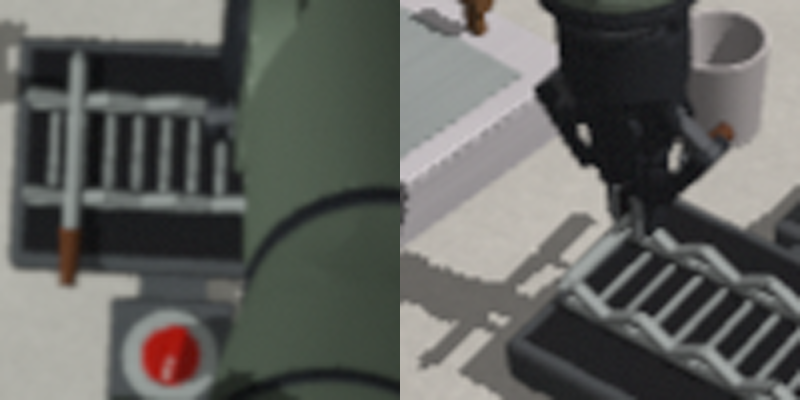

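The second skewer is still held level, around (600,255) in the right half, and lines up with the right-hand end notch. Skewer 1 is undisturbed. I'll lower and release.

Request:
send_rows:
  increments:
    - [[2,-1,15],[0,0,0],-1]
    - [[2,-1,30],[0,0,0],-1]
    - [[2,-1,40],[0,0,0],-1]
    - [[2,-1,46],[0,0,0],-1]
    - [[2,-1,49],[0,0,0],-1]
    - [[2,-1,50],[0,0,0],-1]
    - [[2,-1,50],[0,0,0],-1]

```text
clock: 20.25
position: [0.6001, -0.0908, 0.0434]
tool_rot: [-3.142, 0.0, 3.122]
force: [-0.3, 0.3, -0.8]
grip_width: 0.0075
finger_force: 58.8
```

Request:
send_rows:
  increments:
    - [[0,0,0],[0,0,0],-0.7]
    - [[0,0,0],[0,0,0],-0.4]
    - [[0,0,0],[0,0,0],-0.4]
    - [[0,0,-20],[0,0,0],-0.4]
    - [[0,0,-60],[0,0,0],-0.4]
    - [[0,0,-110],[0,0,0],-0.4]
    - [[0,0,-160],[0,0,0],-0.4]
    - [[0,0,-210],[0,0,0],-0.4]
    - [[0,0,-250],[0,0,0],-0.4]
    - [[0,0,-250],[0,0,0],-0.4]

```text
clock: 21.25
position: [0.6019, -0.0911, 0.2992]
tool_rot: [-3.141, 0.009, 3.121]
force: [0.1, 0.7, -1.7]
grip_width: 0.0255
finger_force: 0.0
```

```bash
python3 - <<'E'
from h import *
TIN[1]=(.522,.331,-1.9)
h=lid(1.53,1); print(h)
go((.57,.2,.3,178.1),(h[0],h[1],.30,178.1),(h[0],h[1],h[2]-.019,178.1))
E
```

```text
(np.float64(0.6481694509554078), np.float64(0.3268145282407416), np.float64(0.211412541396974))
now [ 0.6019 -0.0911  0.2992] [-180.     0.5  178.8] q7 1.62 w 0.0255
[ 37.8 290.4  -1.2] [-0.   0.5  0.7]
[-37.8 418.8  -0.6] [-0.   0.5  0.7]
[-36.9 418.8 106.9] [-0.   0.5  0.7]
```

Request:
send_rows:
  increments:
    - [[-5,50,-10],[0,0,0.7],0.2]
    - [[-10,100,-10],[0,0,0.7],0.2]
    - [[-15,150,-10],[0,0,0.7],0.2]
    - [[-20,200,-10],[0,0,0.7],0.2]
    - [[-25,250,-10],[0,0,0.7],0.2]
    - [[-30,300,-10],[0,0,0.7],0.2]
    - [[-35,350,-10],[0,0,0.7],0.2]
    - [[-40,390,-10],[0,0,0.7],0.2]
    - [[-41,418,-10],[0,0,0.7],0.2]
    - [[-41,418,-10],[0,0,0.7],0.2]

```text
clock: 22.25
position: [0.6478, 0.3314, 0.3018]
tool_rot: [3.14, -0.002, 3.115]
force: [-0.9, -0.2, 0.5]
grip_width: 0.0514
finger_force: 0.0
```

Request:
send_rows:
  increments:
    - [[0,0,0],[0,0,0],0.2]
    - [[0,0,0],[0,0,0],0.2]

```text
clock: 22.45
position: [0.6497, 0.325, 0.3033]
tool_rot: [-3.141, 0.0, 3.108]
force: [-0.1, -1.2, 0.4]
grip_width: 0.051
finger_force: 0.0
```

```bash
python3 - <<'E'
from h import *
go((.651,.3265,.30,178.1),(.651,.3265,.197,178.1))
a=shot('top','top6.png'); b=shot('scene','scene6.png')
A=cv2.resize(a[122:222,280:380],(400,400),interpolation=cv2.INTER_CUBIC);B=cv2.resize(b[180:280,235:335],(400,400),interpolation=cv2.INTER_CUBIC)
cv2.imwrite('pics/c9.png',np.hstack([A,B]))
E
```

```text
now [0.6497 0.325  0.3033] [-180.     0.   178.1] q7 0.98 w 0.051
[-1.3  1.6  3.3] [-0.  0. -0.]
[ -1.3   1.7 106.3] [-0.  0. -0.]
```

View pics/c9.png

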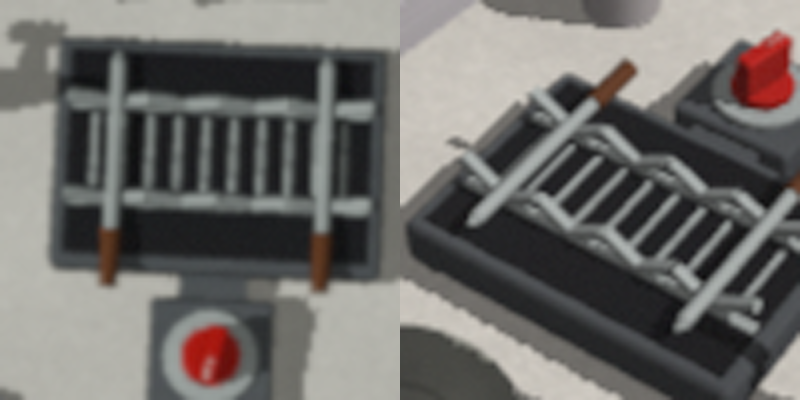

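Both skewers lie seated in the two end notch pairs, with their handles over the front rim at (108,255) and (320,262). Now I'll shut the tin.

Request:
send_rows:
  increments:
    - [[-1,1,30],[0,0,0],0.2]
    - [[-1,1,60],[0,0,0],0.2]
    - [[-1,1,90],[0,0,0],0.2]
    - [[-1,1,106],[0,0,0],0.2]
    - [[-1,1,106],[0,0,0],0.2]
    - [[-1,1,106],[0,0,0],-0.6]
    - [[-1,1,106],[0,0,0],-0.6]
    - [[-1,1,106],[0,0,0],-0.6]
    - [[-1,1,106],[0,0,0],-0.6]
    - [[-1,1,106],[0,0,0],-0.6]
  newtons: 40

```text
clock: 23.55
position: [0.6514, 0.3266, 0.1992]
tool_rot: [3.141, 0.002, 3.109]
force: [0.5, -5.4, 7.3]
grip_width: 0.0291
finger_force: 40.5
```

Request:
send_rows:
  increments:
    - [[10,0,-2],[0,0,0],-0.6]
    - [[22,0,-3],[0,0,0],-0.6]
    - [[39,0,-3],[0,0,0],-0.6]
    - [[56,0,-1],[0,0,0],-0.6]
    - [[72,0,2],[0,0,0],-0.6]
    - [[88,0,7],[0,0,0],-0.6]
    - [[104,0,14],[0,0,0],-0.6]
    - [[119,0,22],[0,0,0],-0.6]
    - [[119,0,22],[0,0,0],-0.6]

```text
clock: 24.45
position: [0.5297, 0.3308, 0.1757]
tool_rot: [-3.141, -0.001, 3.11]
force: [-4.8, -6.4, 4.5]
grip_width: 0.029
finger_force: 45.0
```

Request:
send_rows:
  increments:
    - [[14,0,9],[0,0,0],-0.6]
    - [[27,0,20],[0,0,0],-0.6]
    - [[39,0,32],[0,0,0],-0.6]
    - [[49,0,45],[0,0,0],-0.6]
    - [[59,0,60],[0,0,0],-0.6]
    - [[67,0,75],[0,0,0],-0.6]
    - [[73,0,91],[0,0,0],-0.6]
    - [[77,0,107],[0,0,0],-0.6]
    - [[77,0,109],[0,0,0],-0.6]
    - [[77,0,109],[0,0,0],-0.6]

```text
clock: 25.45
position: [0.4536, 0.3334, 0.0677]
tool_rot: [-3.141, -0.001, 3.109]
force: [-11.5, -8.1, 20.8]
grip_width: 0.0291
finger_force: 52.4
```

Request:
send_rows:
  increments:
    - [[0,0,0],[0,0,0],0.2]
    - [[0,0,0],[0,0,0],0.2]
    - [[0,0,0],[0,0,0],0.2]
    - [[0,0,-30],[0,0,0],0.2]
    - [[0,0,-70],[0,0,0],0.2]
    - [[0,0,-110],[0,0,0],0.2]
    - [[0,0,-130],[0,0,0],0.2]
    - [[0,0,-130],[0,0,0],0.2]

```text
clock: 26.25
position: [0.4556, 0.3346, 0.1994]
tool_rot: [3.138, 0.004, 3.109]
force: [-0.0, 0.4, -0.0]
grip_width: 0.0517
finger_force: 0.0
```

Request:
send_rows:
  increments:
    - [[0,-50,0],[0,0,0],0]
    - [[0,-100,0],[0,0,0],0]
    - [[0,-150,0],[0,0,0],0]
    - [[0,-200,0],[0,0,0],0]
    - [[0,-250,0],[0,0,0],0]
    - [[0,-300,0],[0,0,-0.8],0]
    - [[0,-345,0],[0,0,-0.8],0]
    - [[0,-345,0],[0,0,-0.8],0]
    - [[0,-345,0],[0,0,-0.8],0]
    - [[0,-345,0],[0,0,-0.8],0]

```text
clock: 27.25
position: [0.4434, -0.0104, 0.1959]
tool_rot: [3.141, -0.0, 3.124]
force: [-0.4, -0.7, 0.4]
grip_width: 0.0429
finger_force: 0.0
```

```bash
python3 - <<'E'
from h import *
go((.4575,-.012,.1,178.9),(.4575,-.012,.051,178.9))
a=shot('top','top7.png'); b=shot('scene','scene7.png')
A=cv2.resize(a[120:240,165:265],(400,480),interpolation=cv2.INTER_CUBIC);B=cv2.resize(b[190:340,365:490],(400,480),interpolation=cv2.INTER_CUBIC)
cv2.imwrite('pics/c10.png',np.hstack([A,B]))
E
```

```text
now [ 0.4434 -0.0104  0.1959] [180.  -0. 179.] q7 1.45 w 0.0429
[-14.2  -1.4  95.9] [ 0.  -0.   0.1]
[-14.2  -1.4 144.9] [ 0.  -0.   0.1]
```

View pics/c10.png

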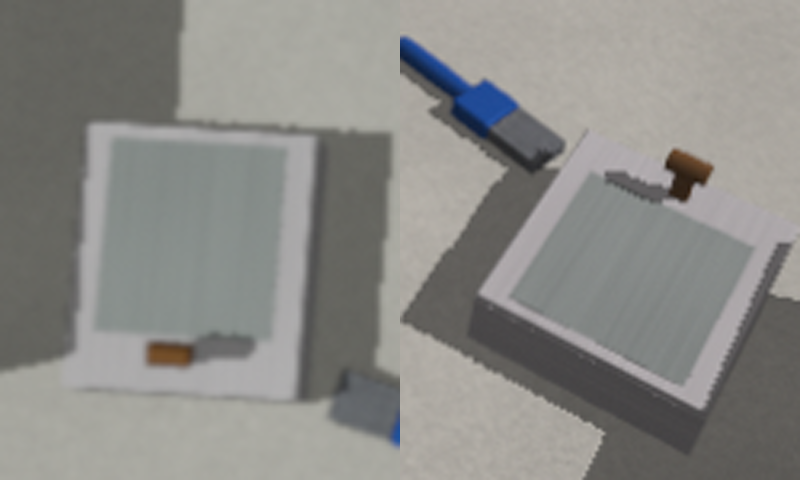

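The tin is shut, with the lid lying flat and the handle back at (170,353). The brush has not moved. Next the knob.

```bash
cat >> h.py <<'E'
def dif(a,b): # change in the grill area of scene/top pictures, handle-brown blobs
    for f in(a,b):
        im=cv2.imread('pics/'+f); h=cv2.cvtColor(im,cv2.COLOR_BGR2HSV).astype(int); m=((h[...,0]<16)&(h[...,1]>100)&(h[...,2]>40)&(h[...,2]<170)).astype(np.uint8)
        n,l,s,c=cv2.connectedComponentsWithStats(m); print(f,[(int(s[i,4]),c[i].round(1).tolist()) for i in range(1,n) if s[i,4]>8 and 230<c[i][0]<460 and 150<c[i][1]<300])
E
python3 -c "
from h import *
dif('scene6.png','scene7.png');dif('top6.png','top7.png')"
```

```text
scene6.png [(150, [324.9, 199.1]), (45, [287.5, 200.7]), (54, [337.2, 222.9]), (215, [435.4, 255.7])]
scene7.png [(215, [325.9, 198.1]), (48, [287.6, 200.6]), (54, [337.2, 222.9]), (116, [454.3, 243.5])]
top6.png [(54, [306.7, 184.9]), (62, [359.6, 186.2]), (162, [332.5, 210.3]), (45, [451.4, 210.8])]
top7.png [(45, [451.4, 210.8])]
```

Request:
send_rows:
  increments:
    - [[-14,-1,40],[0,0,0],0]
    - [[-14,-1,80],[0,0,0],0]
    - [[-14,-1,110],[0,0,0],0]
    - [[-14,-1,130],[0,0,0],0]
    - [[-14,-1,144],[0,0,0],0]
    - [[-14,-1,144],[0,0,0],0]
    - [[-14,-1,144],[0,0,0],-1]
    - [[-14,-1,144],[0,0,0],-1]
    - [[-14,-1,144],[0,0,0],-1]
    - [[-14,-1,144],[0,0,0],-1]
  newtons: 30

```text
clock: 28.35
position: [0.4578, -0.0122, 0.053]
tool_rot: [3.141, 0.001, 3.124]
force: [-1.6, 2.3, 9.4]
grip_width: 0.0132
finger_force: 33.5
```

Request:
send_rows:
  increments:
    - [[0,0,0],[0,0,8],-1]
    - [[0,0,0],[0,0,16],-1]
    - [[0,0,0],[0,0,24],-1]
    - [[0,0,0],[0,0,32],-1]
    - [[0,0,0],[0,0,40],-1]
    - [[0,0,0],[0,0,48],-1]
    - [[0,0,0],[0,0,56],-1]
    - [[0,0,0],[0,0,64],-1]
    - [[0,0,0],[0,0,72],-1]
    - [[0,0,0],[0,0,80],-1]

```text
clock: 29.35
position: [0.4587, -0.0113, 0.0531]
tool_rot: [3.139, -0.001, 1.722]
force: [2.7, 7.3, 4.0]
grip_width: 0.0135
finger_force: 32.8
```

Request:
send_rows:
  increments:
    - [[0,0,0],[0,0,6],-1]
    - [[0,0,0],[0,0,10],-1]
    - [[0,0,0],[0,0,10],-1]
    - [[0,0,0],[0,0,10],-1]
    - [[0,0,0],[0,0,10],-1]

```text
clock: 29.85
position: [0.4588, -0.0114, 0.0531]
tool_rot: [3.139, -0.002, 1.554]
force: [4.3, 7.4, 5.3]
grip_width: 0.0131
finger_force: 33.1
```

Release, rise, and move back towards the robot's left to clear the view.

Request:
send_rows:
  increments:
    - [[0,0,0],[0,0,0],-0.2]
    - [[0,0,0],[0,0,0],-0.2]
    - [[0,0,0],[0,0,0],-0.2]
    - [[0,0,-20],[0,0,0],-0.2]
    - [[0,0,-60],[0,0,0],-0.2]
    - [[0,0,-110],[0,0,0],-0.2]
    - [[0,0,-160],[0,0,0],-0.2]
    - [[0,0,-200],[0,0,0],-0.2]
    - [[0,0,-200],[0,0,0],-0.2]

```text
clock: 30.75
position: [0.4591, -0.0126, 0.2564]
tool_rot: [3.135, -0.002, 1.552]
force: [0.2, 0.8, -0.4]
grip_width: 0.0347
finger_force: 0.0
```

Request:
send_rows:
  increments:
    - [[50,0,0],[0,0,0],0]
    - [[100,0,0],[0,0,0],0]
    - [[150,0,0],[0,0,0],0]
    - [[200,0,0],[0,0,0],0]
    - [[250,0,0],[0,0,0],0]
    - [[300,0,0],[0,0,0],0]
    - [[320,0,0],[0,0,0],0]
    - [[320,0,0],[0,0,0],0]
    - [[320,0,0],[0,0,0],0]

```text
clock: 31.65
position: [0.4631, 0.3066, 0.2517]
tool_rot: [-3.141, 0.001, 1.552]
force: [-0.1, -0.8, -0.1]
grip_width: 0.0426
finger_force: 0.0
```

```bash
python3 - <<'E'
from h import *
a=shot('top','top8.png'); b=shot('scene','scene8.png')
dif('scene6.png','scene8.png');dif('top6.png','top8.png')
A=cv2.resize(a[120:220,280:380],(400,400),interpolation=cv2.INTER_CUBIC);B=cv2.resize(b[170:280,240:350],(400,400),interpolation=cv2.INTER_CUBIC)
cv2.imwrite('pics/c11.png',np.hstack([A,B])); s=observe(); print(s['position'],s['qd'].round(3),s['clock'])
E
```

```text
scene6.png [(150, [324.9, 199.1]), (45, [287.5, 200.7]), (54, [337.2, 222.9]), (215, [435.4, 255.7])]
scene8.png [(216, [324.9, 198.3]), (37, [288.0, 200.0]), (51, [337.2, 223.0]), (116, [454.3, 243.5])]
top6.png [(54, [306.7, 184.9]), (62, [359.6, 186.2]), (162, [332.5, 210.3]), (45, [451.4, 210.8])]
top8.png [(46, [306.6, 184.9]), (43, [359.8, 187.4]), (173, [332.5, 210.6]), (45, [451.5, 210.9])]
[0.46341645 0.30598074 0.25217284] [ 0.005 -0.005 -0.001 -0.002 -0.001 -0.    -0.003] 31.75
```

View pics/c11.png

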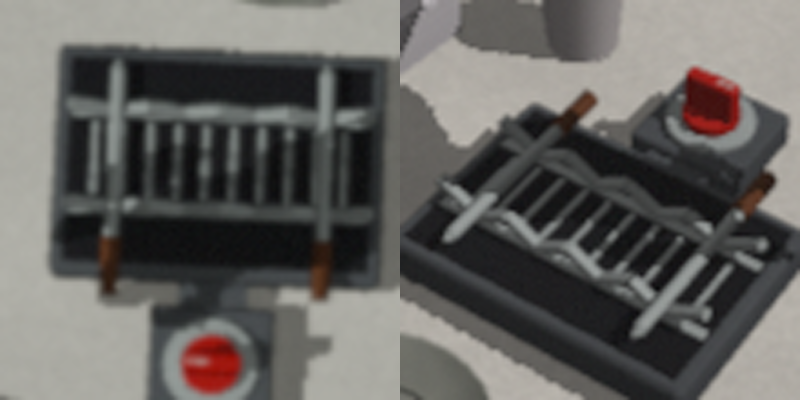

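The knob's bar now lies across with its white mark to +y (200,360). Both skewers are still seated, and the robot touches nothing.

```bash
python3 -c "
from h import *
print(job_done())"
```

```text
the job is handed in; nothing more can be done
None
```

I handed the job in with both skewers seated in the grill's two end notch pairs, both tins shut (the second was never opened), and the knob turned a quarter turn clockwise; the verdict was not shown to me.

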